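Snap a grow-lamp tube into its spring clips

TASK

Take the lamp tube from the grey cradle and snap it sideways into both orange spring clips of the empty lane of the green light panel, between the white end blocks. Press by feel, because the clips are set to different heights: once both ends are in, finish with a firm push of about 20 N on the tube, and never push with more than 25 N. Then let go, leaving it fully home at both ends with the jaws closed over it. Leave the tubs and the bottle where they are.

Things in the scene. Friction and masses are not known exactly. Their poses are not given: they have to be found in the camera images.
- tube_center (a point): centre of the loose lamp tube: a rigid white cylinder 26 mm in diameter, 260 mm long with bare metal caps, 0.08 to 0.17 kg, symmetrical end for end. Its long axis is this point's y axis. It lies level in the V cradle, its centre 46 mm above the bench, free to be gripped at mid-length
- tube_p (a point): point on the tube's axis, 80 mm from its centre towards its -y end
- tube_q (a point): point on the tube's axis, 80 mm from its centre towards its +y end
- tube: the same loose lamp tube; origin at its centre, long axis y
- cradle: fixed grey cradle for the new tube: base 70 x 240 x 10 mm, two V blocks 180 mm apart along its y axis, tops 44 mm above the bench; origin under its centre on the bench
- panel: green light panel lying fixed on the bench, 200 (x) x 340 (y) x 18 mm thick; origin under its centre, on the bench; its z axis is up. Along y run two lamp lanes: the one at x = +55 mm already holds a tube (leave it), the one at x = -45 mm is empty. A grey driver box 26 wide x 120 long x 20 mm high stands between them at x = +5 mm
- lane (a point): middle of the empty lane, on the panel's top face, 18 mm above the bench, axes as the panel's. Two orange C-shaped spring clips, mouths up, stand in this lane at y = -80 mm (clip a) and +80 mm (clip b). They stand a push of 25 N: the forces between tube and panel (all clip contacts added up, the jaws' own pinch included) must stay under 40 N, and under 32 N once both ends are in
- foot_a (a point): on the panel's top face under clip a (12 mm long in y), axes as the panel's. The clip stands on a stud screwed out by 0 to 12 mm, not measured: it must be felt, and clip b's differs. Stud fully in, a seated tube's axis is 29 mm above this point, the jaws' lips 37 mm, the flared mouth's tips 46 mm (mouth about 46 mm wide there); a screwed-out stud raises all of these
- foot_b (a point): the same point under clip b, which is like clip a. A tube laid in a flared mouth rests about 15 mm above its seated height, not snapped in. Squeezing it through takes about 6 to 12 N at each clip, easing as the lips pass its widest part; then the jaws close over it and it drops onto a rigid seat, where the resistance rises steeply
- end_a (a point): foot of the white end block at the -y end of the lane (36 mm wide in x, 12 mm thick, 52 mm high above the panel's face); the point is on its inner face, 139 mm from the lane's middle, so that the tube fits between the two blocks with 9 mm to spare at each end
- end_b (a point): foot of the like end block at the +y end of the lane, on its inner face
- tub1: loose lidded culture tub, 91 mm wide, 85 mm high; origin under its centre; leave alone
- tub2: another loose culture tub of the same size; leave alone
- bottle: loose clear bottle with a blue cap, 60 mm wide, 160 mm high; origin under its centre; leave alone
- jaw_a_near (a joint): how far the -x jaw of clip a has been spread: 0 rad is shut, under 0.03 with a tube seated in it, up to 0.09 while a tube squeezes through its mouth
- jaw_a_far (a joint): how far the +x jaw of clip a has been spread: 0 rad is shut, under 0.03 with a tube seated in it, up to 0.09 while a tube squeezes through its mouth
- jaw_b_near (a joint): how far the -x jaw of clip b has been spread: 0 rad is shut, under 0.03 with a tube seated in it, up to 0.09 while a tube squeezes through its mouth
- jaw_b_far (a joint): how far the +x jaw of clip b has been spread: 0 rad is shut, under 0.03 with a tube seated in it, up to 0.09 while a tube squeezes through its mouth

How it is judged:
By the outcome, as a careful person would: the job done as asked, in the order asked, and still so for the second after the job is handed in, with the robot touching nothing.
It also fails if it takes over 54 s, if anything falls off the work surface, if the arm or the gripper's body presses on something with over 40 N, if the wrist force passes 120 N, or if a joint passes its speed limit or range.

ROBOT

A 6-joint arm with a two-finger parallel gripper is mounted at the origin on the work surface. World frame = base frame: x ahead of the robot, y to its left, z up, the work surface at z = 0. Lengths are in m, angles in degrees, forces in N, time in s.
With the tool pointing down it reaches from about 0.35 to 0.875 m from the base axis. Payload 4.2 kg.
Tool frame: the origin (TCP) lies between the finger pads; the fingertips stand 8 mm ahead of it and the grasp point (between the pads) lies 11 mm behind it; x points along the fingers, y is the direction in which the jaws open and shut, and the axes are right-handed (so a half turn about x gives the same grasp; the last joint's range is limited). The gripper opens to 87 mm and grips with 3 to 60 N. Pads are 19 mm wide; open, the fingers measure 117 mm over their backs; the gripper's body (75 mm by 190 mm) begins 51 mm behind the grasp point.
Start: joints at [85.119, 22.042, 0.453, 0, -68.411, -14.817], TCP at [0.211, 0.588, 0.231] pointing down, gripper open.
Joint ranges: [-179.83, 179.83], [-69.29, 118.12], [-61.27, 80.66], [-181.25, 117.63], [-171.15, -9.14], [-177.46, 177.46]. Speed limits (degrees/s): [159.86, 159.86, 180, 180, 180, 180].

INTERFACE

Orientations are given as a 3x3 rotation matrix whose columns are the frame's x, y, z axes.
In Python, from station import r gives the robot as it stands. The module is installed in compiled form; this text tells all that it offers.
- The arm moves only by the tool move_arm, never from a script. Its argument "increments" is one flat list of numbers, 7 for each row, row after row: the turn, a rotation vector about the tool's x, y, z in degrees, then the shift along the tool's x, y, z in m, then the finger opening in m, from 0 to 0.087. A call has 1 to 12 rows; each row is the pose to reach, as a shift and turn from the pose commanded when the call began, along the tool's axes at that moment; what a row does not reach only later rows make up. A row lasts 1/12 s, in which the tool goes at most 41.7 mm and 7.16 degrees, less where a joint would pass 70% of its speed; a pose out of reach is approached as far as the arm can. A call with a gripper value outside its range is refused whole. The fingers move at their own pace and stop on an object; the grip force is fixed at half the most. Time passes only in rows, so rows that repeat a pose let the fingers close. It gives the time, the measured TCP pose, the force and the opening at its end, in the units of the state.
- r.sense(): the state, without advancing time (a new reading comes with each control period).
- r.capture(name): name is "scene" or "top"; returns the picture (480x640x3 uint8, red, green, blue); there is no depth.
- r.calibration(name): a dict with "fx", "fy", "cx", "cy" (pixels), "D" ([k1, k2, p1, p2, k3] as OpenCV has them; the pictures are not rectified), "rvec" (rotation vector, rad) and "tvec" (3), from world to camera coordinates, as OpenCV has them. Camera axes: x right, y down, z forward; pixel columns grow to the right and rows downward; lengths in m; the calibration is good to about 2 mm. A picture is of the moment at which its call begins. calibration takes no time and is no camera call.
- r.finish_job(): hands the job in, once; it reports no verdict.
The state is a dict: "time_s": time; "joints": joint angles; "joint_velocities": joint speeds; "effort": joint torques, N m; "tcp_pos": TCP position; "ee_rot": TCP orientation; "wrist_force": force on the tool from outside, world axes, zero at the start; "moment": the same for the moment, N m; "gripper_width": opening from 0.0 (shut) to 1.0 (fully open).
Only numpy, scipy, OpenCV 4.12 (cv2) and the standard library are available. Lean on these libraries where they do the work, as an engineer would, in place of code of your own. Each camera call takes 0.05 s, during which the arm holds its last target.

## Working session

There is one attempt and no reset: what is moved stays moved. The work goes in short steps, Python scripts to look and compute and a tool call to move; the robot and the scene stay as the last step left them, time stands still between calls to the robot, and variables do not carry over. Pictures are saved under pics/ and viewed, and the job is handed in when it is done.

Besides the shell and the picture viewer there is one more tool, called after "Request:" as name(argument=value, ...) on one line, values as JSON. move_arm: Moves the arm, as the interface text tells. Its arguments: {"type":"object","properties":{"increments":{"type":"array","items":{"type":"number"}}},"required":["increments"]}

```bash
mkdir -p pics; python3 - <<'E'
from station import r
import cv2,numpy as np
s=r.sense();print(s)
for n in("scene","top"):
    im=r.capture(n);cv2.imwrite(f"pics/{n}0.png",im[:,:,::-1]);print(n,r.calibration(n))
E
```

```text
{'time_s': 0.0, 'joints': array([ 8.51185234e+01,  2.20912778e+01,  3.79180737e-01, -3.04132028e-02,
       -6.84123450e+01, -1.48172342e+01]), 'joint_velocities': array([ 0.010233  ,  0.07215875,  0.00058086,  0.02258692, -0.03018042,
        0.07446742]), 'effort': array([ 1.23739712e-03, -3.90663278e+01,  1.87404817e+01,  4.21972185e+00,
        1.09983326e-02, -1.94072381e-04]), 'tcp_pos': array([0.21044063, 0.58786987, 0.22944638]), 'ee_rot': array([[-6.76602036e-04, -3.37257689e-01, -9.41412127e-01],
       [-2.12199431e-03, -9.41409739e-01,  3.37258358e-01],
       [-9.99997520e-01,  2.22586087e-03, -7.86991513e-05]]), 'wrist_force': array([-0.36796529,  0.18660554, -0.13842771]), 'moment': array([-0.03838156, -0.02410812,  0.04420837]), 'gripper_width': 1.0047613657496117}
scene {'fx': 470.6810804861896, 'fy': 470.6810804861896, 'cx': 317.52548782783896, 'cy': 242.85060200176272, 'D': array([-0.03024967,  0.        ,  0.        ,  0.        ,  0.        ]), 'rvec': array([ 1.53701213,  1.83579035, -0.88074058]), 'tvec': array([ 0.05556676, -0.3106559 ,  1.50458361])}
top {'fx': 495.4477822762258, 'fy': 495.4477822762258, 'cx': 314.1144700177726, 'cy': 233.1600007934412, 'D': array([-0.04734203,  0.        ,  0.        ,  0.        ,  0.        ]), 'rvec': array([ 2.21730302, -2.15515976,  0.08762897]), 'tvec': array([0.03179114, 0.58260784, 1.28018834])}
```

View pics/scene0.png

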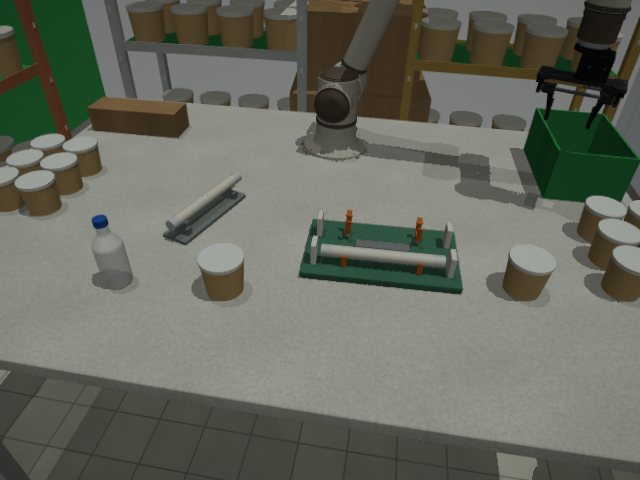

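View pics/top0.png

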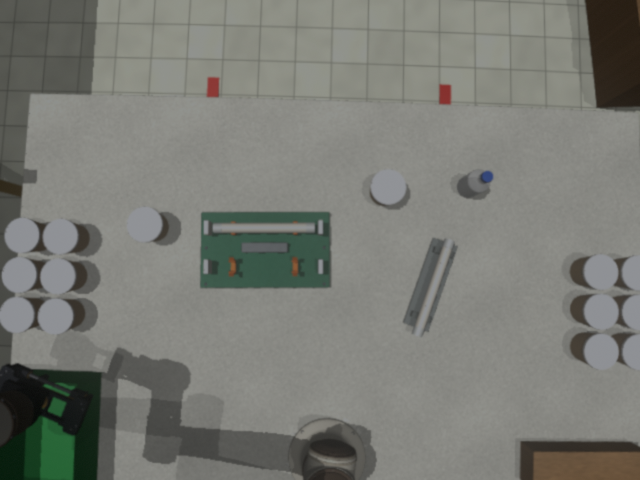

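The pictures show the panel in the top view at about (201..330, 212..288), with the empty lane at row ≈267 and orange clips at (233,267) and (296,267). The tube lies in the cradle from (449,240) to (418,334). The tubs are at (389,187) and (145,224), and the bottle is at (478,182).

```bash
cat > h.py <<'E'
import cv2,numpy as np
from station import r
def cal(n):
    c=r.calibration(n);K=np.array([[c['fx'],0,c['cx']],[0,c['fy'],c['cy']],[0,0,1]])
    return K,c['D'],c['rvec'],c['tvec']
def ray(n,uv):
    K,D,rv,tv=cal(n);p=cv2.undistortPoints(np.float64(uv).reshape(-1,1,2),K,D)[:,0]
    R=cv2.Rodrigues(rv)[0];d=np.c_[p,np.ones(len(p))]@R;return -R.T@tv,d
def plane(n,uv,z):
    o,d=ray(n,uv);return o+d*((z-o[2])/d[:,2])[:,None]
def proj(n,P):
    K,D,rv,tv=cal(n);return cv2.projectPoints(np.float64(P).reshape(-1,3),rv,tv,K,D)[0][:,0]
E
python3 - <<'E'
from h import *
np.set_printoptions(precision=4,suppress=True)
im=cv2.imread('pics/top0.png');hsv=cv2.cvtColor(im,cv2.COLOR_BGR2HSV)
# panel
g=cv2.inRange(hsv,(60,60,30),(95,255,255));roi=np.zeros_like(g);roi[195:305,185:345]=255;g&=roi
g=cv2.morphologyEx(g,cv2.MORPH_CLOSE,np.ones((9,9)))
c=max(cv2.findContours(g,0,2)[0],key=cv2.contourArea);rr=cv2.minAreaRect(c);b=cv2.boxPoints(rr);print('panel px',rr)
P=plane('top',b,0.018);print(P,np.linalg.norm(np.diff(P,axis=0),axis=1),P.mean(0))
o=cv2.inRange(hsv,(3,120,60),(20,255,255))&roi
n,l,st,ce=cv2.connectedComponentsWithStats(o)
print('orange',[(st[i],ce[i],plane('top',[ce[i]],0.05)[0]) for i in range(1,n) if st[i,4]>5])
# end blocks + tube whites
for name,x0,x1,y0,y1 in(('panelw',195,335,205,295),('tube',395,470,230,345)):
    w=cv2.inRange(hsv,(0,0,150 if name=='tube' else 140),(180,60,255));m=np.zeros_like(w);m[y0:y1,x0:x1]=255
    for t in(150,160,170,180):
        w=cv2.inRange(hsv,(0,0,t),(180,40,255))&m
        n,l,st,ce=cv2.connectedComponentsWithStats(w)
        print(name,t,[(st[i],ce[i].round(1)) for i in range(1,n) if st[i,4]>20])
def big(x0,x1,y0,y1,n,im,k):
    cv2.imwrite(n,cv2.resize(im[y0:y1,x0:x1],None,fx=k,fy=k,interpolation=cv2.INTER_CUBIC))
big(395,475,230,345,'pics/t_tube.png',im,5)
big(195,335,205,295,'pics/t_pan.png',im,5)
s=cv2.imread('pics/scene0.png');big(295,470,200,300,'pics/s_pan.png',s,4)
E
```

```text
panel px ((264.5, 249.5), (73.0, 127.0), 90.0)
[[0.6266 0.3489 0.018 ]
 [0.6362 0.0131 0.018 ]
 [0.4442 0.0081 0.018 ]
 [0.4346 0.3404 0.018 ]] [0.3359 0.192  0.3324] [0.5354 0.1776 0.018 ]
orange [(array([229, 258,   7,  18,  88], dtype=int32), array([232.2045, 266.6136]), array([0.4876, 0.2555, 0.05  ])), (array([292, 258,   6,  18,  85], dtype=int32), array([294.7647, 266.3529]), array([0.4929, 0.0955, 0.05  ]))]
panelw 150 []
panelw 160 []
panelw 170 []
panelw 180 []
tube 150 []
tube 160 []
tube 170 []
tube 180 []
```

```bash
ls pics
```

```text
s_pan.png
scene0.png
t_pan.png
t_tube.png
top0.png
```

View pics/t_tube.png

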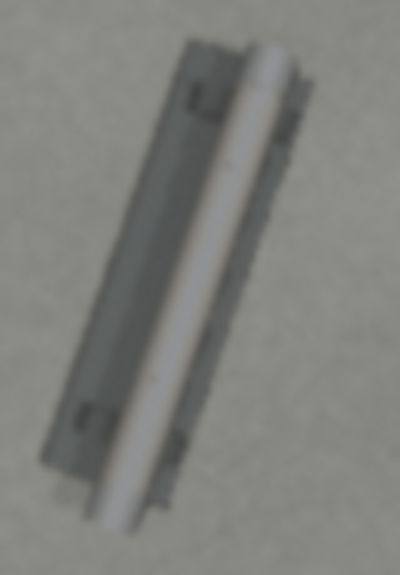

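View pics/t_pan.png

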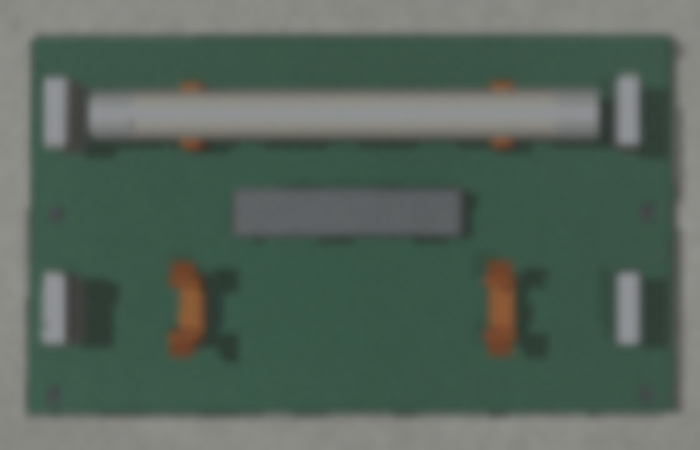

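View pics/s_pan.png

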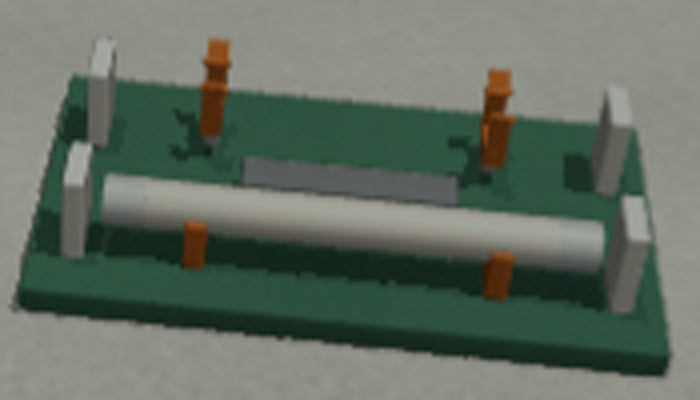

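```bash
python3 - <<'E'
from h import *
np.set_printoptions(precision=4,suppress=True)
im=cv2.imread('pics/top0.png')
k=8
def blobs(n,im,x0,x1,y0,y1,f,amin):
    c=cv2.resize(im[y0:y1,x0:x1],None,fx=k,fy=k,interpolation=cv2.INTER_CUBIC)
    m=f(c.astype(int),cv2.cvtColor(c,cv2.COLOR_BGR2HSV)).astype(np.uint8)*255
    out=[]
    for q in cv2.findContours(m,0,2)[0]:
        if cv2.contourArea(q)<amin*k*k: continue
        fx=lambda p:(np.float64(p)+.5)/k-.5+[x0,y0]
        rr=cv2.minAreaRect(q);out.append((fx(rr[0]),np.array(rr[1])/k,rr[2],fx(cv2.boxPoints(rr)),fx(q[:,0])))
    return out
g=blobs('top',im,185,345,195,305,lambda c,h:(c[...,1]-c[...,2]>12),500)
for o in g:
    q=o[4]; print('panel',o[0],o[1],o[2])
    P=plane('top',q,.018)
    rr=cv2.minAreaRect(np.float32(P[:,:2]));print(rr,cv2.boxPoints(rr))
for o in blobs('top',im,195,335,205,295,lambda c,h:(h[...,1]<45)&(h[...,2]>115),15):
    rr=cv2.minAreaRect(np.float32(plane('top',o[4],.070)[:,:2]));print('white',o[0],o[1],rr)
for o in blobs('top',im,195,335,205,295,lambda c,h:(c[...,2]-c[...,1]>20)&(c[...,2]-c[...,0]>25),15):
    rr=cv2.minAreaRect(np.float32(plane('top',o[4],.064)[:,:2]));print('clip',o[0],o[1],rr)
for o in blobs('top',im,395,475,230,345,lambda c,h:(c[...,2]>118)&(c[...,2]>=c[...,1]-1),60):
    rr=cv2.minAreaRect(np.float32(plane('top',o[4],.046)[:,:2]));print('tube',o[0],o[1],o[2],rr)
hs=im[230:345,395:475];print(hs[57,30:60].tolist())
E
```

```text
panel [264.4178 249.4847] [ 75.2746 129.1477] 89.84842681884766
((0.5355072021484375, 0.17714475095272064), (0.19797129929065704, 0.33829835057258606), 1.7845911979675293) [[0.4313 0.3431]
 [0.4418 0.005 ]
 [0.6397 0.0112]
 [0.6292 0.3493]]
white [264.5 249.5] [ 89.875 139.875] ((0.5335631370544434, 0.173529252409935), (0.22718961536884308, 0.35568761825561523), 1.6349637508392334)
clip [232.0321 266.3363] [ 6.6995 18.2783] ((0.48828941583633423, 0.2537294328212738), (0.04611826688051224, 0.016967957839369774), 1.0328028202056885)
clip [294.5   266.125] [18.125  5.875] ((0.49335572123527527, 0.09573887288570404), (0.04575337469577789, 0.014844990335404873), 1.6344058513641357)
tube [434.5 287. ] [114.875  79.875] 90.0 ((0.45117199420928955, -0.2659555673599243), (0.2958916127681732, 0.20866553485393524), 1.0237618684768677)
[[84, 85, 82], [84, 84, 82], [84, 86, 84], [92, 96, 97], [108, 113, 115], [122, 128, 130], [135, 139, 140], [144, 144, 143], [148, 145, 143], [147, 145, 143], [142, 144, 143], [133, 139, 140], [120, 125, 128], [101, 105, 107], [85, 88, 87], [88, 90, 87], [94, 94, 91], [97, 99, 96], [108, 111, 109], [126, 130, 130], [133, 138, 138], [135, 140, 140], [133, 138, 139], [132, 138, 138], [133, 138, 138], [132, 137, 137], [130, 136, 135], [131, 136, 135], [132, 137, 137], [132, 137, 137]]
```

```bash
python3 - <<'E'
from h import *
np.set_printoptions(precision=4,suppress=True)
im=cv2.imread('pics/top0.png');g=cv2.cvtColor(im,cv2.COLOR_BGR2GRAY).astype(np.float32)
C=[]
for v in range(250,325):
    uc=449+(v-240)*(418-449)/95
    u=np.arange(uc-9,uc+9,.1);p=cv2.remap(g,np.float32(u)[None],np.full((1,len(u)),v,np.float32),cv2.INTER_LINEAR)[0]
    on=p>113; i=len(u)//2
    if not on[i]: continue
    a=i
    while a>0 and on[a]:a-=1
    b=i
    while b<len(u)-1 and on[b]:b+=1
    if a>0 and b<len(u)-1 and (b-a)*.1<13: C.append(((u[a]+u[b])/2,v,(b-a)*.1))
C=np.array(C);print(len(C),C[:,2].mean(),C[:,2].std())
f=np.polyfit(C[:,1],C[:,0],1);res=C[:,0]-np.polyval(f,C[:,1]);ok=abs(res)<.6;f=np.polyfit(C[ok,1],C[ok,0],1);print(f,res.std(),ok.sum())
for v0,v1 in((231,250),(325,345)):
    vs=np.arange(v0,v1,.5)
    for o in(-2,0,2):
        pr=cv2.remap(g,np.float32(np.polyval(f,vs)+o)[None],np.float32(vs)[None],cv2.INTER_LINEAR)[0]
        print(o,list(zip(vs,pr.round().astype(int))))
P=plane('top',[[np.polyval(f,v),v] for v in (239.5,287.5,335.5)],.046);print(P,np.linalg.norm(P[2]-P[0]))
print('cam',ray('top',[[0,0]])[0])
s=cv2.imread('pics/scene0.png');cv2.imwrite('pics/s_tube.png',cv2.resize(s[165:245,155:255],None,fx=6,fy=6,interpolation=cv2.INTER_CUBIC))
E
```

```text
75 8.721333333333332 0.07710310557227204
[ -0.3487 533.3894] 0.040513489315306433 75
-2 [(np.float64(231.0), np.int64(136)), (np.float64(231.5), np.int64(136)), (np.float64(232.0), np.int64(137)), (np.float64(232.5), np.int64(137)), (np.float64(233.0), np.int64(137)), (np.float64(233.5), np.int64(137)), (np.float64(234.0), np.int64(137)), (np.float64(234.5), np.int64(136)), (np.float64(235.0), np.int64(135)), (np.float64(235.5), np.int64(134)), (np.float64(236.0), np.int64(133)), (np.float64(236.5), np.int64(133)), (np.float64(237.0), np.int64(132)), (np.float64(237.5), np.int64(133)), (np.float64(238.0), np.int64(134)), (np.float64(238.5), np.int64(135)), (np.float64(239.0), np.int64(136)), (np.float64(239.5), np.int64(136)), (np.float64(240.0), np.int64(135)), (np.float64(240.5), np.int64(136)), (np.float64(241.0), np.int64(135)), (np.float64(241.5), np.int64(136)), (np.float64(242.0), np.int64(136)), (np.float64(242.5), np.int64(136)), (np.float64(243.0), np.int64(136)), (np.float64(243.5), np.int64(135)), (np.float64(244.0), np.int64(135)), (np.float64(244.5), np.int64(135)), (np
[... 6857 characters left out ...]
float64(337.0), np.int64(137)), (np.float64(337.5), np.int64(137)), (np.float64(338.0), np.int64(137)), (np.float64(338.5), np.int64(136)), (np.float64(339.0), np.int64(136)), (np.float64(339.5), np.int64(136)), (np.float64(340.0), np.int64(135)), (np.float64(340.5), np.int64(135)), (np.float64(341.0), np.int64(135)), (np.float64(341.5), np.int64(134)), (np.float64(342.0), np.int64(133)), (np.float64(342.5), np.int64(133)), (np.float64(343.0), np.int64(133)), (np.float64(343.5), np.int64(134)), (np.float64(344.0), np.int64(134)), (np.float64(344.5), np.int64(135))]
[[ 0.5733 -0.3034  0.046 ]
 [ 0.4485 -0.2612  0.046 ]
 [ 0.3253 -0.2199  0.046 ]] 0.26166758578475924
cam [0.4849 0.0547 1.3195]
```

View pics/s_tube.png

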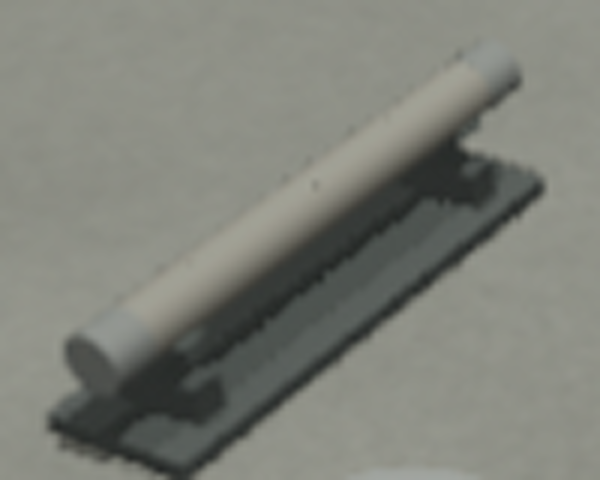

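```bash
python3 - <<'E'
from h import *
np.set_printoptions(precision=4,suppress=True)
th=np.radians(1.8);R=np.array([[np.cos(th),-np.sin(th)],[np.sin(th),np.cos(th)]]);c=np.array([.5355,.1771])
def W(x,y,z): return np.r_[c+R@[x,y],z]
print('lane',W(-.045,0,.018))
print('tube in scene',proj('scene',[[.5733,-.3034,.046],[.4485,-.2612,.046],[.3253,-.2199,.046]]).round(1).tolist())
print('corners',proj('scene',[W(x,y,.018) for x in(-.1,.1) for y in(-.17,.17)]).round(1).tolist())
print('blocks',[proj('scene',[W(-.045,y,.07)]).round(1).tolist() for y in(-.145,.145)], [proj('scene',[W(.055,y,.07)]).round(1).tolist() for y in(-.145,.145)])
for nm,y in(('a',-.08),('b',.08)):
    for s in(0,.006,.012):
        print(nm,s,'tips -x,+x',proj('scene',[W(-.045-.023,y,.064+s),W(-.045+.023,y,.064+s)]).round(1).tolist(),proj('top',[W(-.045-.023,y,.064+s),W(-.045+.023,y,.064+s)]).round(1).tolist())
im=cv2.imread('pics/scene0.png').astype(int)
m=((im[...,2]-im[...,1]>25)&(im[...,2]-im[...,0]>30)).astype(np.uint8);m[:200]=0;m[300:]=0;m[:,:295]=0;m[:,470:]=0
n,l,st,ce=cv2.connectedComponentsWithStats(m);print(st[1:],ce[1:])
for y,x in((187,389),(224,145),(182,478)): print(plane('top',[[x,y]],.085))
E
```

```text
lane [0.4905 0.1757 0.018 ]
tube in scene [[168.6, 226.2], [205.7, 199.1], [236.8, 176.2]]
corners [[312.1, 218.6], [453.6, 232.0], [298.4, 272.2], [462.5, 289.4]]
blocks [[[319.7, 214.5]], [[449.0, 226.6]]] [[[313.5, 240.9]], [[453.1, 254.7]]]
a 0 tips -x,+x [[348.9, 213.7], [347.2, 225.1]] [[294.5, 275.4], [294.5, 257.1]]
a 0.006 tips -x,+x [[349.0, 211.5], [347.3, 222.9]] [[294.4, 275.4], [294.4, 257.1]]
a 0.012 tips -x,+x [[349.2, 209.3], [347.5, 220.7]] [[294.4, 275.4], [294.4, 257.0]]
b 0 tips -x,+x [[418.8, 220.2], [419.5, 232.0]] [[231.2, 275.5], [231.3, 257.3]]
b 0.006 tips -x,+x [[419.2, 218.0], [419.9, 229.8]] [[230.8, 275.5], [231.0, 257.2]]
b 0.012 tips -x,+x [[419.6, 215.9], [420.3, 227.6]] [[230.4, 275.6], [230.6, 257.2]]
[[345 210   8  24 129]
 [415 217   9  25 145]
 [341 255   6  12  64]
 [416 263   8  11  69]] [[348.2946 221.2093]
 [418.6552 228.7034]
 [343.2656 260.3906]
 [419.1594 268.0435]]
[[ 0.6989 -0.1369  0.085 ]]
[[0.5876 0.4736 0.085 ]]
[[ 0.7189 -0.3636  0.085 ]]
```

Request:
move_arm(increments=[-1.1,0,0,0,0.328,-0.382,0.087,-1.1,0,0,0,0.328,-0.382,0.087,-1.1,0,0,0,0.328,-0.382,0.087,-1.1,0,0,0,0.328,-0.382,0.087,-1.1,0,0,0,0.328,-0.382,0.087,-1.1,0,0,0,0.328,-0.382,0.087,-1.1,0,0,0,0.328,-0.382,0.087,-1.1,0,0,0,0.328,-0.382,0.087,-1.1,0,0,0,0.328,-0.382,0.087,-1.1,0,0,0,0.328,-0.382,0.087,-1.1,0,0,0,0.328,-0.382,0.087,-1.1,0,0,0,0.328,-0.382,0.087])

```text
time_s: 1.1
tcp_pos: [0.4583, 0.1519, 0.2305]
ee_rot: [[-0.0, -0.319, -0.948], [0.0, -0.948, 0.319], [-1.0, 0.0, 0.0]]
wrist_force: [0.8, 1.2, -0.9]
gripper_width: 1.004
```

Request:
move_arm(increments=[0,0,0,0.121,0.393,-0.1205,0.087,0,0,0,0.121,0.393,-0.1205,0.087,0,0,0,0.121,0.393,-0.1205,0.087,0,0,0,0.121,0.393,-0.1205,0.087,0,0,0,0.121,0.393,-0.1205,0.087,0,0,0,0.121,0.393,-0.1205,0.087,0,0,0,0.121,0.393,-0.1205,0.087,0,0,0,0.121,0.393,-0.1205,0.087,0,0,0,0.121,0.393,-0.1205,0.087,0,0,0,0.121,0.393,-0.1205,0.087,0,0,0,0.121,0.393,-0.1205,0.087,0,0,0,0.121,0.393,-0.1205,0.087])

```text
time_s: 2.1
tcp_pos: [0.4454, -0.2594, 0.1077]
ee_rot: [[-0.004, -0.324, -0.946], [0.001, -0.946, 0.324], [-1.0, 0.0, 0.004]]
wrist_force: [-0.4, 0.2, 0.4]
gripper_width: 1.002
```

```bash
python3 - <<'E'
from h import *
np.set_printoptions(precision=4,suppress=True)
im=r.capture('top');cv2.imwrite('pics/t1.png',cv2.resize(im[190:390,340:560,::-1],None,fx=3,fy=3))
s=r.sense();print(s['tcp_pos'],s['joints'],s['wrist_force'],s['time_s']);print(s['ee_rot'])
E
```

```text
[ 0.4459 -0.258   0.1085] [-11.9898  18.8551 -24.2458  -0.0105 -47.0337  83.2174] [ 1.3596 -0.1611  0.3072] 2.15
[[-0.0023 -0.3219 -0.9468]
 [ 0.0006 -0.9468  0.3219]
 [-1.      0.0001  0.0023]]
```

View pics/t1.png

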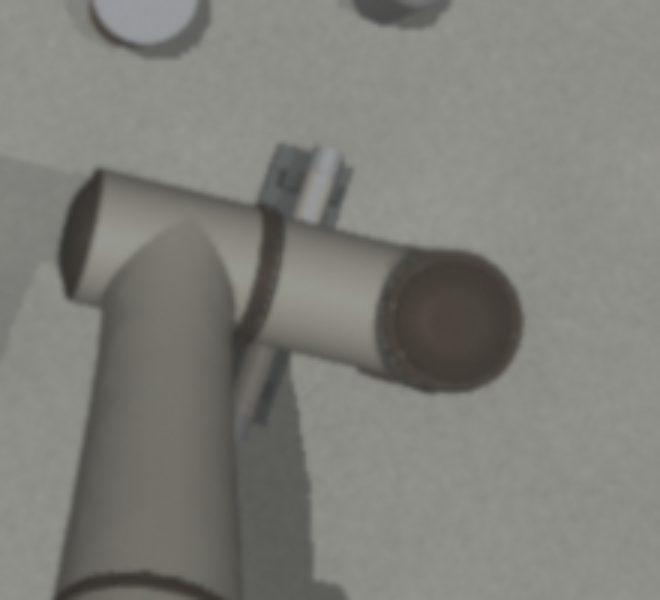

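Request:
move_arm(increments=[0,0,0,0,0,0,0.087,0,0,0,0,0,0,0.087,0,0,0,0,0,0,0.087])

```text
time_s: 2.4
tcp_pos: [0.4474, -0.2559, 0.1102]
ee_rot: [[0.001, -0.317, -0.948], [-0.0, -0.948, 0.317], [-1.0, -0.0, -0.001]]
wrist_force: [0.6, -0.1, -0.9]
gripper_width: 0.998
```

```bash
python3 - <<'E'
from h import *
np.set_printoptions(precision=4,suppress=True)
im=r.capture('scene');cv2.imwrite('pics/s1.png',cv2.resize(im[90:290,120:340,::-1],None,fx=3,fy=3))
s=r.sense();print(s['tcp_pos'],s['joints'],s['wrist_force'],s['time_s']);print(s['ee_rot'])
E
```

```text
[ 0.4474 -0.2559  0.1102] [-11.7094  18.6533 -24.2512  -0.0031 -47.0293  83.2367] [ 0.4914 -0.0635 -0.4705] 2.45
[[ 0.0011 -0.3169 -0.9485]
 [-0.0002 -0.9485  0.3169]
 [-1.     -0.0002 -0.0011]]
```

View pics/s1.png

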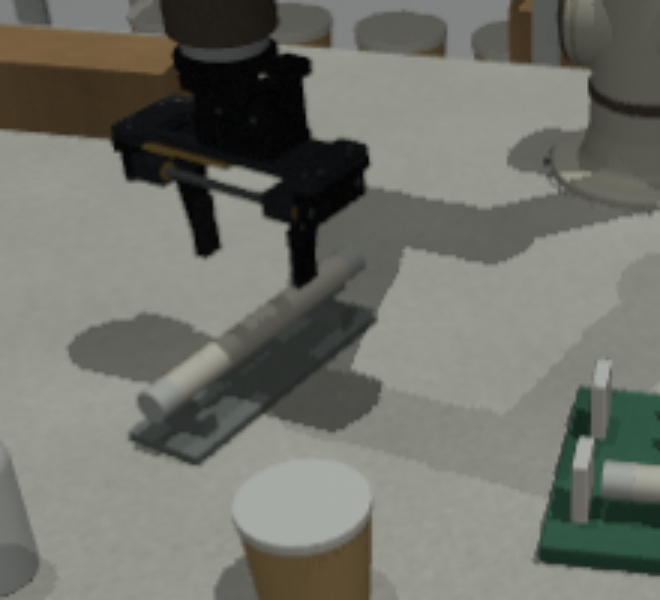

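Request:
move_arm(increments=[0,0,0,0.03,0.0046,-0.0029,0.087,0,0,0,0.055,0.0046,-0.0029,0.087,0,0,0,0.07,0.0046,-0.0029,0.087,0,0,0,0.075,0.0046,-0.0029,0.087,0,0,0,0.075,0.0046,-0.0029,0.087,0,0,0,0.075,0.0046,-0.0029,0.05,0,0,0,0.075,0.0046,-0.0029,0.035,0,0,0,0.075,0.0046,-0.0029,0.03,0,0,0,0.075,0.0046,-0.0029,0.028])

```text
time_s: 3.2
tcp_pos: [0.4488, -0.2624, 0.0356]
ee_rot: [[0.002, -0.319, -0.948], [-0.001, -0.948, 0.319], [-1.0, -0.0, -0.002]]
wrist_force: [-0.6, -0.4, 0.7]
gripper_width: 0.781
```

```bash
python3 - <<'E'
from h import *
np.set_printoptions(precision=4,suppress=True)
im=r.capture('scene');cv2.imwrite('pics/s2.png',cv2.resize(im[90:290,120:340,::-1],None,fx=3,fy=3))
s=r.sense();print(s['tcp_pos'],s['gripper_width']*.087,s['wrist_force'],s['moment'],s['time_s']);print(s['ee_rot'])
E
```

```text
[ 0.4487 -0.2624  0.0354] 0.06391511551583938 [-0.868   0.3758  0.3632] [-0.0114  0.0202 -0.0109] 3.25
[[ 0.0018 -0.3188 -0.9478]
 [-0.0004 -0.9478  0.3188]
 [-1.     -0.0002 -0.0018]]
```

View pics/s2.png

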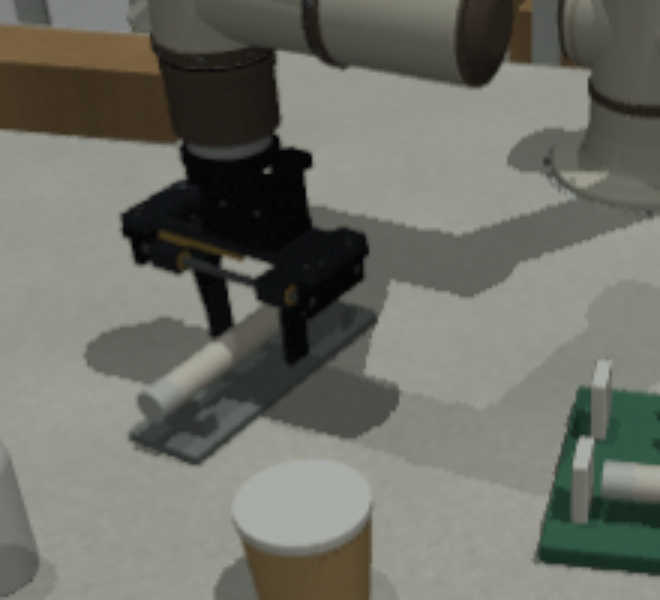

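The fingers straddle the tube at mid-length, so I'm closing them.

Request:
move_arm(increments=[0,0,0,0,0,0,0.03,0,0,0,0,0,0,0.03,0,0,0,0,0,0,0.03,0,0,0,0,0,0,0.03,0,0,0,0,0,0,0.03,0,0,0,0,0,0,0.03,0,0,0,0,0,0,0.0,0,0,0,0,0,0,0.0,0,0,0,0,0,0,0.0,0,0,0,0,0,0,0.0])

```text
time_s: 4.08
tcp_pos: [0.4489, -0.2602, 0.0347]
ee_rot: [[0.001, -0.319, -0.948], [0.002, -0.948, 0.319], [-1.0, -0.002, -0.0]]
wrist_force: [1.5, 12.1, 3.5]
gripper_width: 0.285
```

Request:
move_arm(increments=[0,0,0,0,-0.001,0,0.0,0,0,0,0,-0.001,0,0.0,0,0,0,0,-0.001,0,0.0])

```text
time_s: 4.33
tcp_pos: [0.4489, -0.2601, 0.0347]
ee_rot: [[0.001, -0.319, -0.948], [0.001, -0.948, 0.319], [-1.0, -0.001, -0.0]]
wrist_force: [0.4, 7.8, 2.7]
gripper_width: 0.288
```

Request:
move_arm(increments=[0,0,0,0,-0.0015,0,0.0,0,0,0,0,-0.0015,0,0.0,0,0,0,-0.01,-0.0015,0,0.0,0,0,0,-0.03,-0.0015,0,0.0,0,0,0,-0.06,-0.0015,0,0.0,0,0,0,-0.1,-0.0015,0,0.0,0,0,0,-0.125,-0.0015,0,0.0,0,0,0,-0.125,-0.0015,0,0.0,0,0,0,-0.125,-0.0015,0,0.0])

```text
time_s: 5.08
tcp_pos: [0.4496, -0.2603, 0.1617]
ee_rot: [[0.005, -0.319, -0.948], [-0.001, -0.948, 0.319], [-1.0, -0.001, -0.005]]
wrist_force: [-0.6, -0.3, -2.1]
gripper_width: 0.293
```

```bash
python3 - <<'E'
from h import *
np.set_printoptions(precision=4,suppress=True)
for n in('scene','top'):
    im=r.capture(n);cv2.imwrite(f'pics/{n}3.png',im[:,:,::-1])
s=r.sense();print(s['tcp_pos'],s['gripper_width']*.087,s['wrist_force'],s['moment'],s['time_s'],s['joints']);print(s['ee_rot'])
E
```

```text
[ 0.4479 -0.2597  0.1589] 0.025343813907297567 [-1.1334 -0.3052 -1.393 ] [0.0196 0.0394 0.0192] 5.1833 [-12.1471  15.5507 -20.3481  -0.0421 -54.1966  83.5319]
[[-0.0015 -0.3196 -0.9475]
 [ 0.0009 -0.9475  0.3196]
 [-1.     -0.0004  0.0017]]
```

View pics/scene3.png

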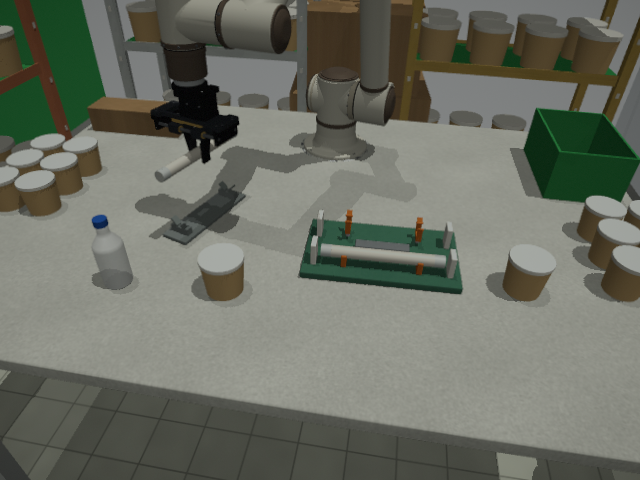

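Request:
move_arm(increments=[7,0,0,0,-0.04,0.009,0,14,0,0,0,-0.08,0.018,0,21,0,0,0,-0.118,0.027,0,28,0,0,0,-0.157,0.036,0,35,0,0,0,-0.196,0.045,0,42,0,0,0,-0.235,0.054,0,49,0,0,0,-0.274,0.063,0,56,0,0,0,-0.313,0.072,0,63,0,0,0,-0.352,0.081,0,69.6,0,0,0,-0.39,0.09,0,69.6,0,0,0,-0.4262,0.0995,0,69.6,0,0,0,-0.4262,0.0995,0])

```text
time_s: 6.18
tcp_pos: [0.4895, 0.1773, 0.1579]
ee_rot: [[-0.003, -1.0, -0.028], [-0.002, -0.028, 1.0], [-1.0, 0.003, -0.002]]
wrist_force: [1.0, -1.1, -0.6]
gripper_width: 0.288
```

Request:
move_arm(increments=[0,0,0,0,0,0,0,0,0,0,0,0,0,0,0,0,0,0,0,0,0])

```text
time_s: 6.43
tcp_pos: [0.4895, 0.1751, 0.158]
ee_rot: [[-0.003, -0.999, -0.032], [-0.002, -0.032, 0.999], [-1.0, 0.003, -0.002]]
wrist_force: [-0.4, -0.5, -1.4]
gripper_width: 0.29
```

```bash
python3 - <<'E'
from h import *
np.set_printoptions(precision=4,suppress=True)
for n in('scene','top'):
    im=r.capture(n);cv2.imwrite(f'pics/{n}4.png',im[:,:,::-1])
s=r.sense();print(s['tcp_pos'],s['gripper_width']*.087,s['wrist_force'],s['moment'],s['time_s'],s['joints']);print(s['ee_rot'])
R=s['ee_rot'];d=np.array([.4905,.1757,.13])-s['tcp_pos'];print('shift tool',R.T@d,'yaw',np.degrees(np.arctan2(R[1,2],R[0,2])))
E
```

```text
[0.4899 0.1744 0.1587] 0.025246257999506107 [ 0.0273  0.3558 -1.4434] [ 0.0748 -0.069   0.0249] 6.5333 [ 37.4845  15.7885 -20.0565  -0.0109 -54.291  -35.7504]
[[-0.002  -0.9995 -0.0302]
 [-0.0013 -0.0301  0.9995]
 [-1.      0.002  -0.0013]]
shift tool [ 0.0287 -0.0007  0.0013] yaw 91.72785992974951
```

View pics/scene4.png

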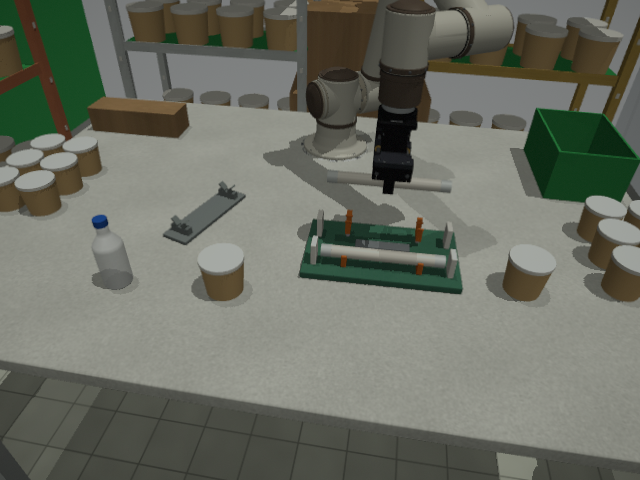

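View pics/top4.png

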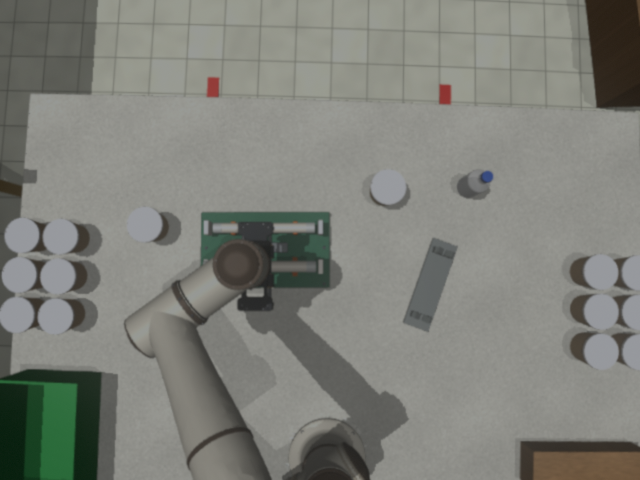

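```bash
python3 - <<'E'
from h import *
np.set_printoptions(precision=4,suppress=True)
d=np.array([-.031,.9995,0]);c=np.array([.4899,.1744,.1697])
print(proj('scene',[c-d*.13,c+d*.13]),proj('top',[c-d*.13,c+d*.13]))
a=cv2.imread('pics/scene4.png');b=cv2.imread('pics/top4.png')
A=cv2.resize(a[160:260,300:470],None,fx=4,fy=4,interpolation=cv2.INTER_CUBIC);cv2.imwrite('pics/z4.png',A)
B=cv2.resize(b[205:295,195:335],None,fx=4,fy=4,interpolation=cv2.INTER_CUBIC);cv2.imwrite('pics/zt4.png',B)
E
```

```text
[[327.1721 176.463 ]
 [450.1535 187.1658]] [[315.1678 266.1445]
 [203.0127 266.3788]]
```

View pics/z4.png

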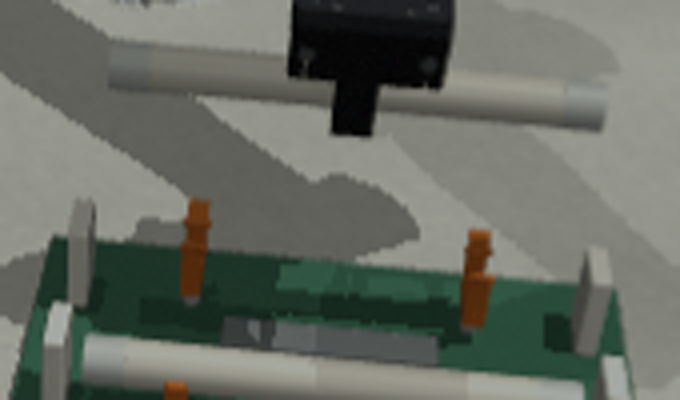

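View pics/zt4.png

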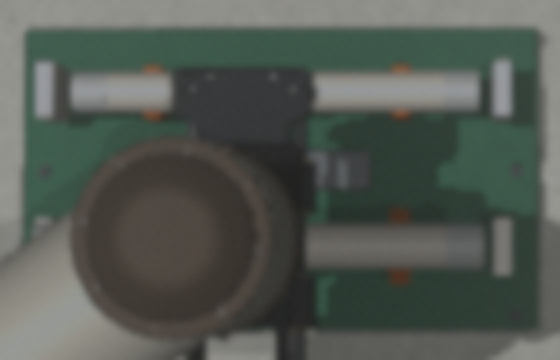

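Request:
move_arm(increments=[0,0,0,0.035,-0.0007,0.001,0,0,0,0,0.06,-0.0007,0.001,0,0,0,0,0.08,-0.0007,0.001,0,0,0,0,0.088,-0.0007,0.001,0,0,0,0,0.088,-0.0007,0.001,0,0,0,0,0.088,-0.0007,0.001,0])

```text
time_s: 7.03
tcp_pos: [0.4917, 0.1762, 0.072]
ee_rot: [[0.0, -1.0, -0.031], [-0.0, -0.031, 1.0], [-1.0, -0.0, -0.0]]
wrist_force: [0.2, 0.6, -1.5]
gripper_width: 0.291
```

```bash
cat > st.py <<'E'
from h import *
np.set_printoptions(precision=4,suppress=True)
s=r.sense();R=s['ee_rot'];print('tcp',s['tcp_pos'],'w',s['gripper_width']*87,'F',s['wrist_force'],'M',s['moment'],'t',s['time_s'],'tilt z',np.degrees(np.arcsin(R[2,2])))
E
python3 st.py
```

```text
tcp [0.4917 0.1762 0.072 ] w 25.323193743692364 F [ 0.1806  0.6172 -1.5125] M [ 0.1052 -0.0982 -0.0181] t 7.0333 tilt z -0.012362162254617524
```

Request:
move_arm(increments=[0,0,0,0.002,0,0,0,0,0,0,0.004,0,0,0,0,0,0,0.006,0,0,0,0,0,0,0.006,0,0,0])

```text
time_s: 7.37
tcp_pos: [0.4913, 0.1768, 0.0659]
ee_rot: [[0.001, -1.0, -0.031], [0.0, -0.031, 1.0], [-1.0, -0.001, 0.0]]
wrist_force: [-0.6, -0.1, -1.4]
gripper_width: 0.284
```

```bash
python3 st.py
```

```text
tcp [0.4913 0.1768 0.0659] w 24.718173448490155 F [-0.6268 -0.0981 -1.3933] M [ 0.0575 -0.042   0.0107] t 7.3667 tilt z 0.026623230790148257
```

Request:
move_arm(increments=[0,0,0,0.001,0,0,0,0,0,0,0.002,0,0,0,0,0,0,0.003,0,0,0,0,0,0,0.003,0,0,0])

```text
time_s: 7.7
tcp_pos: [0.4911, 0.1768, 0.0624]
ee_rot: [[-0.0, -1.0, -0.031], [-0.0, -0.031, 1.0], [-1.0, 0.0, -0.0]]
wrist_force: [0.1, 0.5, -0.9]
gripper_width: 0.289
```

```bash
python3 st.py
```

```text
tcp [0.4911 0.1768 0.0624] w 25.150983367981283 F [ 0.1293  0.4896 -0.9395] M [ 0.0516  0.0076 -0.0451] t 7.7 tilt z -0.007478435437291295
```

Request:
move_arm(increments=[0,0,0,0.001,0,0,0,0,0,0,0.002,0,0,0,0,0,0,0.002,0,0,0])

```text
time_s: 7.95
tcp_pos: [0.491, 0.1766, 0.0603]
ee_rot: [[-0.001, -1.0, -0.031], [-0.0, -0.031, 1.0], [-1.0, 0.001, -0.0]]
wrist_force: [-0.9, 0.2, -1.2]
gripper_width: 0.289
```

```bash
python3 st.py
```

```text
tcp [0.491  0.1766 0.0603] w 25.163236083337413 F [-0.8863  0.1668 -1.2123] M [ 0.0385  0.0882 -0.0241] t 7.95 tilt z -0.020946221018345115
```

Request:
move_arm(increments=[0,0,0,0.001,0,0,0,0,0,0,0.0015,0,0,0,0,0,0,0.0015,0,0,0])

```text
time_s: 8.2
tcp_pos: [0.4906, 0.1765, 0.059]
ee_rot: [[-0.001, -1.0, -0.031], [-0.001, -0.031, 1.0], [-1.0, 0.001, -0.001]]
wrist_force: [-3.1, -0.4, 1.6]
gripper_width: 0.292
```

```bash
python3 st.py
```

```text
tcp [0.4906 0.1765 0.059 ] w 25.44697779711551 F [-3.1104 -0.4295  1.5572] M [ 0.0317  0.6807 -0.0477] t 8.2 tilt z -0.03325618075434642
```

Request:
move_arm(increments=[0,0,0,0,0.0015,0,0,0,0,0,0,0.0015,0,0,0,0,0,0,0.0015,0,0])

```text
time_s: 8.45
tcp_pos: [0.4901, 0.1768, 0.0591]
ee_rot: [[0.001, -0.999, -0.032], [0.0, -0.032, 0.999], [-1.0, -0.001, 0.0]]
wrist_force: [1.1, -1.1, -0.3]
gripper_width: 0.292
```

```bash
python3 st.py
```

```text
tcp [0.4901 0.1768 0.0591] w 25.42746292886655 F [ 1.1087 -1.132  -0.2856] M [-0.0814 -0.1092  0.0233] t 8.45 tilt z 0.014990554579925689
```

Request:
move_arm(increments=[0,0,0,0.0005,0,0,0,0,0,0,0.001,0,0,0,0,0,0,0.001,0,0,0])

```text
time_s: 8.7
tcp_pos: [0.4901, 0.1769, 0.0583]
ee_rot: [[0.001, -0.999, -0.032], [0.0, -0.032, 0.999], [-1.0, -0.001, 0.0]]
wrist_force: [0.6, -0.3, 1.1]
gripper_width: 0.289
```

```bash
python3 st.py
```

```text
tcp [0.4901 0.1769 0.0583] w 25.11122178695733 F [ 0.5715 -0.3487  1.0648] M [-0.0655 -0.1127  0.0515] t 8.7 tilt z 0.01474863299744335
```

Request:
move_arm(increments=[0,0.5,0,0.0007,0,0,0,0,1,0,0.0014,0,0,0,0,1,0,0.0014,0,0,0])

```text
time_s: 8.95
tcp_pos: [0.4902, 0.1768, 0.0578]
ee_rot: [[0.002, -0.999, -0.033], [-0.019, -0.033, 0.999], [-1.0, -0.001, -0.019]]
wrist_force: [-1.1, -1.8, 7.7]
gripper_width: 0.291
```

```bash
python3 st.py
```

```text
tcp [0.4902 0.1768 0.0578] w 25.292156971594338 F [-1.1187 -1.8015  7.6652] M [-0.4607  0.3654 -0.0348] t 8.95 tilt z -1.0623778065449552
```

Request:
move_arm(increments=[0,0.5,0,0.0007,0,0,0,0,1,0,0.0014,0,0,0,0,1,0,0.0014,0,0,0])

```text
time_s: 9.2
tcp_pos: [0.4904, 0.1769, 0.0571]
ee_rot: [[0.003, -0.999, -0.033], [-0.036, -0.033, 0.999], [-0.999, -0.002, -0.036]]
wrist_force: [-3.0, -2.5, 12.5]
gripper_width: 0.292
```

```bash
python3 st.py
```

```text
tcp [0.4904 0.1769 0.0571] w 25.439908127545284 F [-2.993  -2.4665 12.464 ] M [-0.5119  0.5733 -0.0701] t 9.2 tilt z -2.049391312768429
```

```bash
python3 - <<'E'
from h import *
a=r.capture('scene');b=r.capture('top')
for im,n,(y0,y1,x0,x1) in((a,'z5',(170,290,295,470)),(b,'zt5',(205,295,195,335))):
    cv2.imwrite(f'pics/{n}.png',cv2.resize(im[y0:y1,x0:x1,::-1],None,fx=4.5,fy=4.5,interpolation=cv2.INTER_CUBIC))
E
```

```text
(no output)
```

View pics/z5.png

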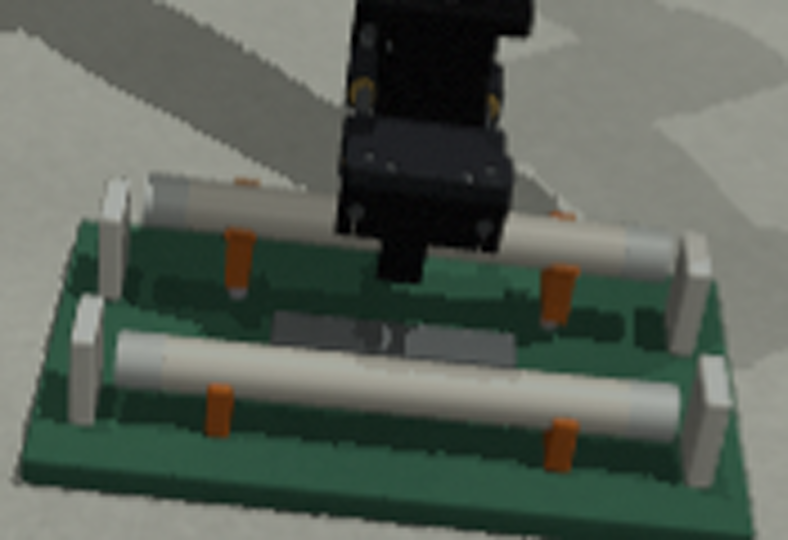

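View pics/zt5.png

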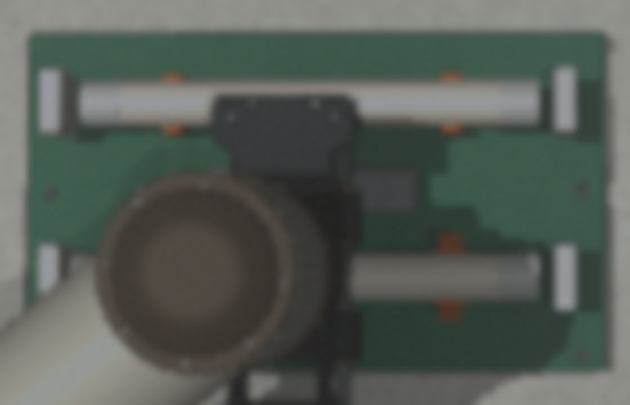

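Request:
move_arm(increments=[0,-1,0,-0.0015,0,0,0,0,-2,0,-0.003,0,0,0,0,-2,0,-0.003,0,0,0,0,-2,0,-0.003,0,0,0])

```text
time_s: 9.63
tcp_pos: [0.4901, 0.1769, 0.0584]
ee_rot: [[0.001, -1.0, -0.031], [0.0, -0.031, 1.0], [-1.0, -0.001, 0.0]]
wrist_force: [-0.5, -0.1, 0.3]
gripper_width: 0.294
```

```bash
python3 st.py
```

```text
tcp [0.4901 0.1769 0.0584] w 25.54484710428855 F [-0.4718 -0.0894  0.3126] M [ 0.0438 -0.1717 -0.0259] t 9.6333 tilt z 0.007555543551761453
```

Request:
move_arm(increments=[0,0,0,0,0,0,0.036,0,0,0,0,0,0,0.036,0,0,0,0,0,0,0.04,0,0,0,0,0,0,0.044,0,0,0,0,0,0,0.044,0,0,0,-0.02,0,0,0.044,0,0,0,-0.05,0,0,0.044,0,0,0,-0.08,0,0,0.044,0,0,0,-0.08,0,0,0,0,0,0,-0.08,0,0,0,0,0,0,-0.08,0,0,0,0,0,0,-0.08,0,0,0])

```text
time_s: 10.63
tcp_pos: [0.4889, 0.1763, 0.1371]
ee_rot: [[-0.002, -1.0, -0.031], [-0.001, -0.031, 1.0], [-1.0, 0.002, -0.001]]
wrist_force: [-0.1, -0.7, 0.7]
gripper_width: 0.292
```

```bash
python3 st.py; python3 - <<'E'
from h import *
a=r.capture('scene');b=r.capture('top')
cv2.imwrite('pics/scene6.png',a[:,:,::-1]);cv2.imwrite('pics/top6.png',b[:,:,::-1])
for im,n,(y0,y1,x0,x1) in((a,'z6',(170,290,295,470)),(b,'zt6',(205,295,195,335))):
    cv2.imwrite(f'pics/{n}.png',cv2.resize(im[y0:y1,x0:x1,::-1],None,fx=4.5,fy=4.5,interpolation=cv2.INTER_CUBIC))
E
```

```text
tcp [0.4889 0.1763 0.1371] w 25.39310901277888 F [-0.1167 -0.701   0.7099] M [ 0.0444 -0.0734 -0.0333] t 10.6333 tilt z -0.06939936100930254
```

View pics/z6.png

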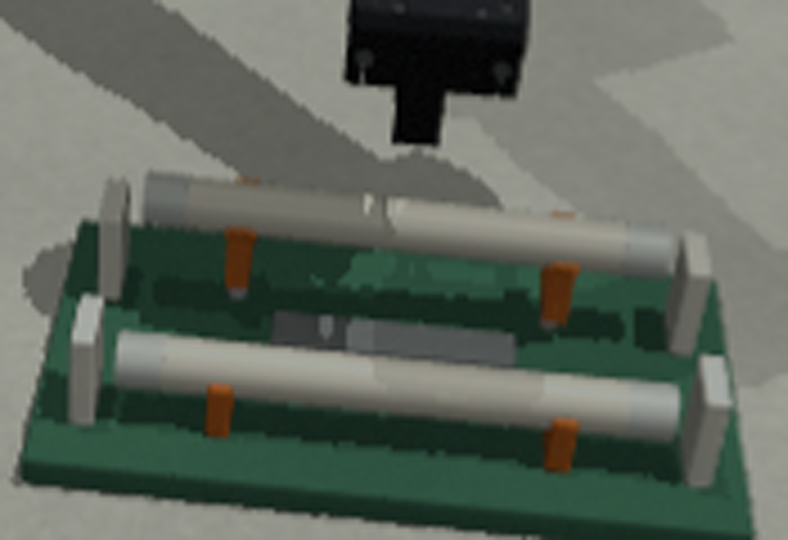

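View pics/zt6.png

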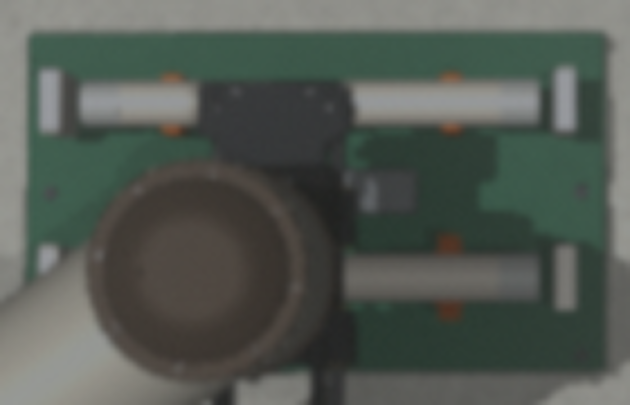

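Request:
move_arm(increments=[0,0,0,0,0,-0.03,0,0,0,0,0,0,-0.06,0,0,0,0,0.015,0,-0.06,0,0,0,0,0.03,0,-0.06,0,0,0,0,0.04,0,-0.06,0,0,0,0,0.04,0,-0.06,0,0,0,0,0.04,0,-0.06,0,0,0,0,0.04,0,-0.06,0])

```text
time_s: 11.4
tcp_pos: [0.4919, 0.117, 0.0984]
ee_rot: [[0.0, -0.999, -0.032], [-0.0, -0.032, 0.999], [-1.0, -0.0, -0.0]]
wrist_force: [0.5, 0.6, 0.1]
gripper_width: 0.007
```

```bash
python3 st.py
```

```text
tcp [0.4919 0.117  0.0984] w 0.5734598202528816 F [0.476  0.6411 0.0988] M [ 0.078  -0.0519 -0.0207] t 11.4 tilt z -0.011886367028596386
```

Request:
move_arm(increments=[0,0,0,0.002,0,0,0,0,0,0,0.004,0,0,0,0,0,0,0.005,0,0,0,0,0,0,0.005,0,0,0])

```text
time_s: 11.73
tcp_pos: [0.4915, 0.1169, 0.0932]
ee_rot: [[-0.0, -1.0, -0.032], [0.0, -0.032, 1.0], [-1.0, 0.0, 0.0]]
wrist_force: [0.4, -0.2, 0.7]
gripper_width: 0.006
```

Request:
move_arm(increments=[0,0,0,0.001,0,0,0,0,0,0,0.002,0,0,0,0,0,0,0.002,0,0,0])

```text
time_s: 11.98
tcp_pos: [0.492, 0.1169, 0.0918]
ee_rot: [[0.001, -0.999, -0.032], [0.0, -0.032, 0.999], [-1.0, -0.001, 0.0]]
wrist_force: [-1.7, -0.2, 4.3]
gripper_width: 0.009
```

Request:
move_arm(increments=[0,0,0,0.001,0,0,0,0,0,0,0.002,0,0,0,0,0,0,0.002,0,0,0])

```text
time_s: 12.23
tcp_pos: [0.4924, 0.1169, 0.0905]
ee_rot: [[0.002, -0.999, -0.032], [0.0, -0.032, 0.999], [-1.0, -0.002, 0.0]]
wrist_force: [0.1, -0.5, 7.3]
gripper_width: 0.005
```

Request:
move_arm(increments=[0,0,0,0.0007,0,0,0,0,0,0,0.0015,0,0,0,0,0,0,0.0015,0,0,0])

```text
time_s: 12.48
tcp_pos: [0.4925, 0.1169, 0.0891]
ee_rot: [[0.002, -0.999, -0.032], [0.0, -0.032, 0.999], [-1.0, -0.002, 0.0]]
wrist_force: [-0.7, -1.1, 7.3]
gripper_width: 0.005
```

Request:
move_arm(increments=[0,0,0,0.0007,0,0,0,0,0,0,0.0015,0,0,0,0,0,0,0.0015,0,0,0])

```text
time_s: 12.73
tcp_pos: [0.4925, 0.1169, 0.0874]
ee_rot: [[0.002, -0.999, -0.032], [0.0, -0.032, 0.999], [-1.0, -0.002, 0.0]]
wrist_force: [-1.1, -1.0, 6.9]
gripper_width: -0.0
```

Request:
move_arm(increments=[0,0,0,0.0007,0,0,0,0,0,0,0.0015,0,0,0,0,0,0,0.0015,0,0,0])

```text
time_s: 12.98
tcp_pos: [0.4923, 0.1168, 0.0856]
ee_rot: [[0.002, -0.999, -0.032], [0.0, -0.032, 0.999], [-1.0, -0.002, 0.0]]
wrist_force: [-0.6, -1.2, 4.7]
gripper_width: 0.002
```

Request:
move_arm(increments=[0,0,0,0.001,0,0,0,0,0,0,0.002,0,0,0,0,0,0,0.002,0,0,0])

```text
time_s: 13.23
tcp_pos: [0.4913, 0.1168, 0.0823]
ee_rot: [[-0.001, -1.0, -0.031], [0.0, -0.031, 1.0], [-1.0, 0.001, 0.0]]
wrist_force: [0.1, 0.4, -0.5]
gripper_width: 0.006
```

Request:
move_arm(increments=[0,0,0,0.001,0,0,0,0,0,0,0.002,0,0,0,0,0,0,0.002,0,0,0])

```text
time_s: 13.48
tcp_pos: [0.4911, 0.1167, 0.0801]
ee_rot: [[-0.001, -1.0, -0.031], [-0.0, -0.031, 1.0], [-1.0, 0.001, -0.0]]
wrist_force: [-0.7, -0.3, 0.1]
gripper_width: 0.004
```

```bash
python3 st.py; python3 - <<'E'
from h import *
a=r.capture('scene')
cv2.imwrite('pics/scene7.png',a[:,:,::-1])
cv2.imwrite('pics/z7.png',cv2.resize(a[170:290,295:470,::-1],None,fx=4.5,fy=4.5,interpolation=cv2.INTER_CUBIC))
E
```

```text
tcp [0.4911 0.1167 0.0801] w 0.32822439167964734 F [-0.7203 -0.2834  0.0745] M [ 0.073  -0.0714 -0.0203] t 13.4833 tilt z -0.02381155878230136
```

View pics/z7.png

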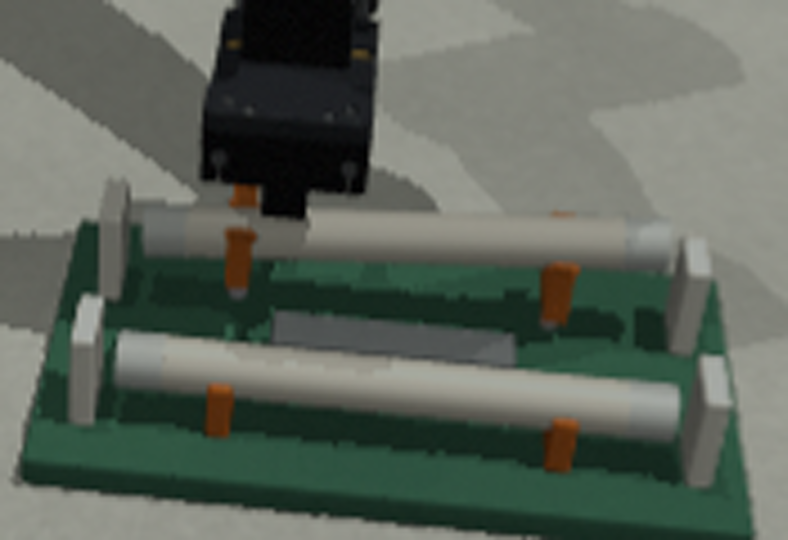

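Clip a has snapped: the tube's −y end dropped and the jaws closed over it at (240,230). Next is clip b.

Request:
move_arm(increments=[0,0,0,-0.02,0,0,0,0,0,0,-0.02,0,0.04,0,0,0,0,-0.02,0,0.08,0,0,0,0,-0.02,0,0.12,0,0,0,0,-0.013,0,0.12,0,0,0,0,-0.01,0,0.12,0,0,0,0,-0.01,0,0.12,0,0,0,0,-0.01,0,0.12,0])

```text
time_s: 14.2
tcp_pos: [0.4874, 0.2357, 0.0903]
ee_rot: [[-0.001, -1.0, -0.031], [-0.001, -0.031, 1.0], [-1.0, 0.001, -0.001]]
wrist_force: [0.1, -0.5, 0.4]
gripper_width: 0.006
```

Request:
move_arm(increments=[0,0,0,0.001,0,0,0,0,0,0,0.002,0,0,0,0,0,0,0.002,0,0,0])

```text
time_s: 14.45
tcp_pos: [0.488, 0.236, 0.0889]
ee_rot: [[0.0, -1.0, -0.03], [0.0, -0.03, 1.0], [-1.0, -0.0, 0.0]]
wrist_force: [0.9, 0.5, 0.2]
gripper_width: 0.006
```

Request:
move_arm(increments=[0,0,0,0.001,0,0,0,0,0,0,0.002,0,0,0,0,0,0,0.002,0,0,0])

```text
time_s: 14.7
tcp_pos: [0.4884, 0.2365, 0.0876]
ee_rot: [[0.001, -1.0, -0.032], [0.0, -0.032, 1.0], [-1.0, -0.001, 0.0]]
wrist_force: [-0.2, -1.5, 4.2]
gripper_width: 0.003
```

Request:
move_arm(increments=[0,0,0,0.0007,0,0,0,0,0,0,0.0015,0,0,0,0,0,0,0.0015,0,0,0])

```text
time_s: 14.95
tcp_pos: [0.4886, 0.2369, 0.0864]
ee_rot: [[0.002, -0.999, -0.032], [0.001, -0.032, 0.999], [-1.0, -0.002, 0.001]]
wrist_force: [-0.4, -0.9, 4.9]
gripper_width: 0.003
```

Request:
move_arm(increments=[0,0,0,0.0007,0,0,0,0,0,0,0.0015,0,0,0,0,0,0,0.0015,0,0,0])

```text
time_s: 15.2
tcp_pos: [0.4887, 0.2371, 0.085]
ee_rot: [[0.002, -0.999, -0.032], [0.001, -0.032, 0.999], [-1.0, -0.002, 0.001]]
wrist_force: [-0.6, -1.1, 6.3]
gripper_width: 0.007
```

Request:
move_arm(increments=[0,0,0,0.0007,0,0,0,0,0,0,0.0015,0,0,0,0,0,0,0.0015,0,0,0])

```text
time_s: 15.45
tcp_pos: [0.4888, 0.2374, 0.0835]
ee_rot: [[0.002, -0.999, -0.032], [0.002, -0.032, 0.999], [-1.0, -0.002, 0.002]]
wrist_force: [-0.2, 0.4, 5.7]
gripper_width: 0.007
```

Request:
move_arm(increments=[0,0,0,0.0007,0,0,0,0,0,0,0.0015,0,0,0,0,0,0,0.0015,0,0,0])

```text
time_s: 15.7
tcp_pos: [0.4887, 0.2376, 0.0818]
ee_rot: [[0.002, -0.999, -0.032], [0.002, -0.032, 0.999], [-1.0, -0.002, 0.002]]
wrist_force: [-0.4, 0.6, 5.2]
gripper_width: 0.005
```

Request:
move_arm(increments=[0,0,0,0.0007,0,0,0,0,0,0,0.0015,0,0,0,0,0,0,0.0015,0,0,0])

```text
time_s: 15.95
tcp_pos: [0.488, 0.237, 0.0791]
ee_rot: [[0.0, -1.0, -0.031], [0.001, -0.031, 1.0], [-1.0, -0.0, 0.001]]
wrist_force: [0.9, 0.6, 1.8]
gripper_width: 0.002
```

Request:
move_arm(increments=[0,0,0,0.0007,0,0,0,0,0,0,0.0015,0,0,0,0,0,0,0.0015,0,0,0])

```text
time_s: 16.2
tcp_pos: [0.487, 0.2359, 0.0768]
ee_rot: [[-0.002, -1.0, -0.031], [-0.002, -0.031, 1.0], [-1.0, 0.002, -0.002]]
wrist_force: [0.3, 0.2, 0.2]
gripper_width: 0.003
```

Request:
move_arm(increments=[0,0,0,-0.01,0,0,0,0,0,0,-0.01,0,-0.03,0,0,0,0,-0.01,0,-0.06,0,0,0,0,-0.007,0,-0.06,0,0,0,0,-0.004,0,-0.06,0,0,0,0,-0.003,0,-0.06,0,0,0,0,-0.003,0,-0.06,0])

```text
time_s: 16.78
tcp_pos: [0.4898, 0.1772, 0.0807]
ee_rot: [[-0.0, -0.999, -0.032], [-0.0, -0.032, 0.999], [-1.0, 0.0, -0.0]]
wrist_force: [-0.3, -0.3, -0.5]
gripper_width: 0.003
```

```bash
python3 st.py; python3 - <<'E'
from h import *
a=r.capture('scene')
cv2.imwrite('pics/scene8.png',a[:,:,::-1])
cv2.imwrite('pics/z8.png',cv2.resize(a[170:290,295:470,::-1],None,fx=4.5,fy=4.5,interpolation=cv2.INTER_CUBIC))
E
```

```text
tcp [0.4898 0.1772 0.0807] w 0.29444462522746545 F [-0.3369 -0.3314 -0.5368] M [ 0.1089 -0.0697 -0.0308] t 16.7833 tilt z -0.008014970727066887
```

View pics/z8.png

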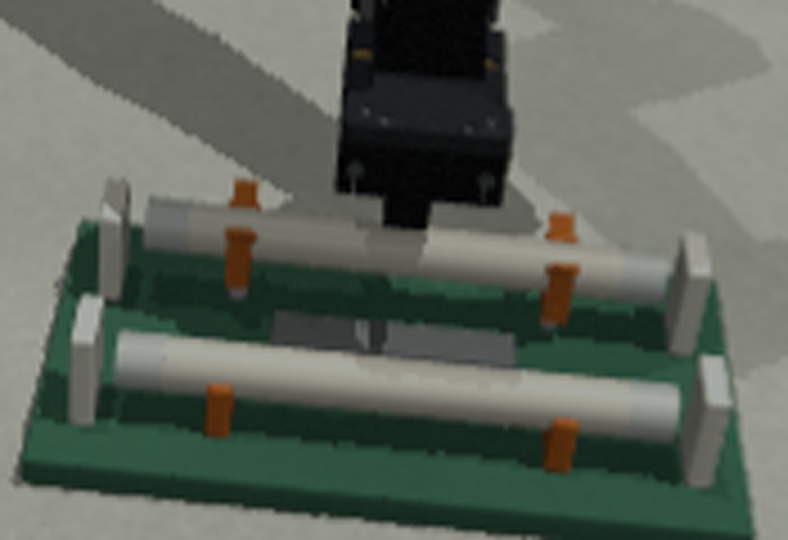

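Both ends have dropped between the jaws, with the jaws over the tube at (240,230) and (560,265). Now I'll feel my way down for the final push at mid-length.

Request:
move_arm(increments=[0,0,0,0.001,0,0,0,0,0,0,0.002,0,0,0,0,0,0,0.002,0,0,0])

```text
time_s: 17.08
tcp_pos: [0.4896, 0.1772, 0.0785]
ee_rot: [[-0.0, -0.999, -0.032], [-0.0, -0.032, 0.999], [-1.0, 0.0, -0.0]]
wrist_force: [-0.2, -0.5, -0.7]
gripper_width: 0.005
```

Request:
move_arm(increments=[0,0,0,0.0007,0,0,0,0,0,0,0.0015,0,0,0,0,0,0,0.0015,0,0,0])

```text
time_s: 17.33
tcp_pos: [0.4896, 0.1768, 0.0771]
ee_rot: [[-0.0, -1.0, -0.031], [-0.0, -0.031, 1.0], [-1.0, 0.0, -0.0]]
wrist_force: [0.0, 0.6, -0.2]
gripper_width: 0.003
```

Request:
move_arm(increments=[0,0,0,0.0007,0,0,0,0,0,0,0.0015,0,0,0,0,0,0,0.0015,0,0,0])

```text
time_s: 17.58
tcp_pos: [0.4899, 0.1768, 0.0758]
ee_rot: [[0.0, -1.0, -0.032], [0.0, -0.032, 1.0], [-1.0, -0.0, 0.0]]
wrist_force: [0.0, 0.8, 0.1]
gripper_width: 0.004
```

Request:
move_arm(increments=[0,0,0,0.0005,0,0,0,0,0,0,0.001,0,0,0,0,0,0,0.001,0,0,0])

```text
time_s: 17.83
tcp_pos: [0.4904, 0.1769, 0.0756]
ee_rot: [[0.002, -0.999, -0.032], [0.0, -0.032, 0.999], [-1.0, -0.002, 0.0]]
wrist_force: [0.1, -1.0, 5.1]
gripper_width: 0.003
```

Request:
move_arm(increments=[0,0,0,0.0005,0,0,0,0,0,0,0.001,0,0,0,0,0,0,0.001,0,0,0])

```text
time_s: 18.08
tcp_pos: [0.4908, 0.1769, 0.0754]
ee_rot: [[0.002, -0.999, -0.032], [0.0, -0.032, 0.999], [-1.0, -0.002, 0.0]]
wrist_force: [-0.8, -2.6, 9.5]
gripper_width: 0.008
```

Request:
move_arm(increments=[0,0,0,0.0005,0,0,0,0,0,0,0.001,0,0,0,0,0,0,0.001,0,0,0])

```text
time_s: 18.33
tcp_pos: [0.4911, 0.1769, 0.0753]
ee_rot: [[0.003, -0.999, -0.033], [0.0, -0.033, 0.999], [-1.0, -0.003, 0.0]]
wrist_force: [-1.9, -2.8, 15.1]
gripper_width: 0.0
```

Request:
move_arm(increments=[0,0,0,0.0005,0,0,0,0,0,0,0.0008,0,0,0,0,0,0,0.0008,0,0,0,0,0,0,0.0008,0,0,0])

```text
time_s: 18.67
tcp_pos: [0.4912, 0.177, 0.0752]
ee_rot: [[0.004, -0.999, -0.033], [0.0, -0.033, 0.999], [-1.0, -0.004, 0.0]]
wrist_force: [-3.6, -3.3, 18.7]
gripper_width: 0.006
```

```bash
python3 st.py
```

```text
tcp [0.4912 0.177  0.0752] w 0.5224107645694805 F [-3.6193 -3.3138 18.6708] M [-0.8213  0.9832 -0.0688] t 18.6667 tilt z 0.013866808393267486
```

Request:
move_arm(increments=[0,0,0,0.0003,0,0,0,0,0,0,0.0003,0,0,0,0,0,0,0.0003,0,0,0,0,0,0,0.0003,0,0,0,0,0,0,0.0003,0,0,0])

```text
time_s: 19.08
tcp_pos: [0.4913, 0.177, 0.0752]
ee_rot: [[0.004, -0.999, -0.033], [0.0, -0.033, 0.999], [-1.0, -0.004, 0.0]]
wrist_force: [-4.6, -2.5, 19.4]
gripper_width: 0.005
```

Request:
move_arm(increments=[0,0,0,-0.002,0,0,0,0,0,0,-0.005,0,0,0,0,0,0,-0.02,0,0,0,0,0,0,-0.06,0,0,0,0,0,0,-0.1,0,0,0,0,0,0,-0.14,0,0,0,0,0,0,-0.14,0,0,0,0,0,0,-0.14,0,0,0])

```text
time_s: 19.75
tcp_pos: [0.4906, 0.1776, 0.214]
ee_rot: [[0.005, -0.999, -0.031], [0.004, -0.031, 1.0], [-1.0, -0.005, 0.004]]
wrist_force: [-0.6, -0.6, -1.2]
gripper_width: 0.004
```

Request:
move_arm(increments=[0,0,0,0,0.12,0.1,0,0,0,0,0,0.12,0.2,0,0,0,0,0,0.12,0.2,0,0,0,0,0,0.12,0.2,0,0,0,0,0,0.12,0.2,0,0,0,0,0,0.12,0.2,0,0,0,0,0,0.12,0.2,0,0,0,0,0,0.12,0.2,0])

```text
time_s: 20.42
tcp_pos: [0.362, 0.3733, 0.2094]
ee_rot: [[-0.003, -0.999, -0.034], [-0.004, -0.034, 0.999], [-1.0, 0.003, -0.004]]
wrist_force: [0.6, -0.3, 0.5]
gripper_width: 0.007
```

```bash
python3 st.py; python3 - <<'E'
from h import *
a=r.capture('scene');b=r.capture('top')
cv2.imwrite('pics/scene9.png',a[:,:,::-1]);cv2.imwrite('pics/top9.png',b[:,:,::-1])
for im,n,(y0,y1,x0,x1) in((a,'z9',(170,290,295,470)),(b,'zt9',(205,295,195,335))):
    cv2.imwrite(f'pics/{n}.png',cv2.resize(im[y0:y1,x0:x1,::-1],None,fx=4.5,fy=4.5,interpolation=cv2.INTER_CUBIC))
E
```

```text
tcp [0.362  0.3733 0.2094] w 0.6146285165849987 F [ 0.607  -0.2914  0.4954] M [ 0.0836 -0.0782 -0.0081] t 20.4167 tilt z -0.20155809880528366
```

View pics/z9.png

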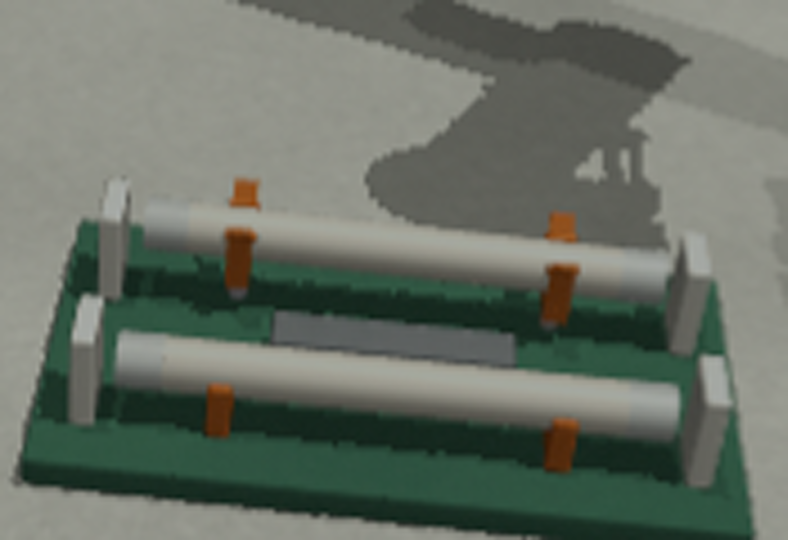

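View pics/top9.png

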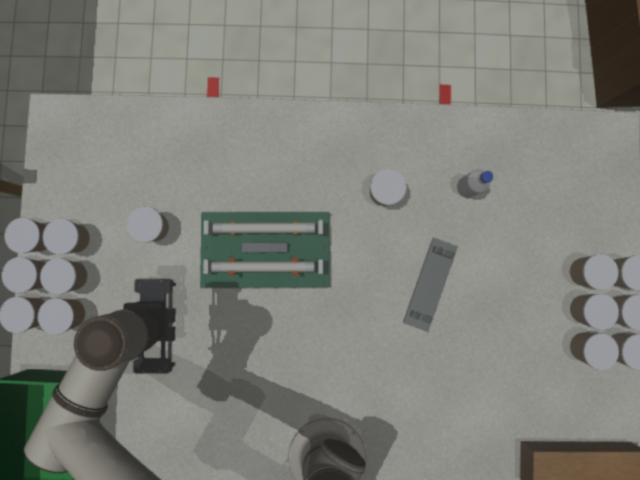

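View pics/zt9.png

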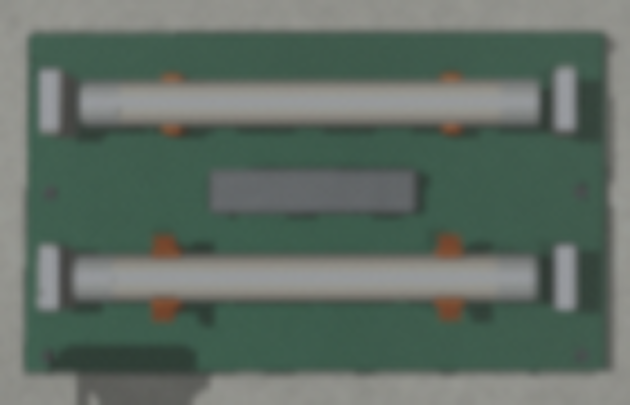

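```bash
python3 - <<'E'
from h import *
# apparent tube edges (scene) at each clip-side column, rest (6) vs now (9)
for u in (360,365,408,412):
  for n in(6,9):
    g=cv2.cvtColor(cv2.imread(f'pics/scene{n}.png'),cv2.COLOR_BGR2HSV)
    col=g[200:250,u]; m=(col[:,1]<50)&(col[:,2]>70); 
    print(u,n,''.join('#' if q else '.' for q in m))
p=np.array([[.4921,.1157,0],[.4889,.2357,0]])
for u in(.0,): 
  print(proj('scene',[[.4929,.0957,.0694],[.4929,.0957,.0544],[.4881,.2557,.0694],[.4881,.2557,.0544]]))
E
```

```text
360 6 #######################........................###
360 9 #############################..........###########
365 6 #######################........................###
365 9 #############################...........##########
408 6 #############################...............######
408 9 ##################################..........######
412 6 #############################.....................
412 9 ##################################................
[[348.17256799 217.32075822]
 [347.78126475 222.72864727]
 [419.53581965 224.08699355]
 [418.52423558 229.50799624]]
```

```bash
python3 -c "
from station import r
print(r.finish_job())"
```

```text
the job is handed in; nothing more can be done
None
```

The lamp tube is in both clips of the empty lane, and I handed the job in at about 20.5 s of the 54 s allowed.

**How it was done:** I laid the tube in both flared mouths by feel and let go. With closed fingers I then pressed it through clip a (readings up to about 7 N) and clip b (up to about 6 N). The last step was a mid-length push that read 19.4 N vertically, or 20.1 N counting sideways force. I then withdrew the arm.

**Last checks:**
- **Seating:** both clips gave way with the force falling to about zero. At mid-length the tube then met a rigid stop about 15 mm below where it had rested in the mouths. In the scene picture the tube dropped about 6 px near clip a and 5 px near clip b, where 15 mm should be about 5.4 px.
- **Position:** the pictures show the jaws over the tube at both clips and the tube clear of both end blocks.
- **Other items:** the tubs and bottle are at the same pixels as at the start, and the robot touches nothing.

**Limits and disagreements:**
- Forces were only read at the end of each move, so brief peaks between readings were not seen. The highest reading was that last push.
- While gripping the tube in the cradle, the wrist read about 12 N sideways from a small off-centre grip. I eased the tool sideways before lifting.
- While feeling for the mouths I tilted the tool 2°, but the tube pivoted in the grip. The stud heights were therefore not measured separately; they average about 7.5 mm, with clip a about 2 mm higher judging by the pictures.

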